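# Set up a gearmotor for gluing in the fume box

### The job

Get the gearmotor ready for gluing in the fume box: push the sash up by its yellow lip until the lip is level with the green clips on the uprights, and leave it there. Lay the upright gearmotor gently on its side in both notches of the plywood cradle on the pulled-out tray, about centred and with its shaft pointing out of the box towards the robot, and slide the tray fully home with it. Do not drop or topple the motor and leave the other things on the table alone.

Things in the scene. Friction and masses are not known exactly. Their poses are not given: they have to be found in the camera images.
- cabinet: the fume box: clear-walled chamber 460 wide, 300 deep, 245 high, with a sash frame 405 high at its front; fixed on the table. Origin: table level, middle of the front (sash plane). Axes ('box frame'): x into the box, away from the user, y to the user's left, z up. Two aluminium uprights, 30 wide, at y = +-215
- sash (a joint): height of the counterbalanced clear sash above its lowest position, m, 0 to 0.16, upwards; starts at 0.02 to 0.055. Fully balanced, about 3 N of friction, stays where it is left; can be pushed up from under the lip or down from above it. The lip's underside is 65 mm + this above the table
- sash_lip (a point): middle of the front edge of the sash's yellow lip, half-way up its thickness. The lip is a horizontal shelf 8 thick, 396 wide along y, at box-frame x = -32 to 0, fixed along the bottom of the flat sash; below it is open over the tray
- marks: height mark: a pair of green clips, 8 thick, one on each upright beside the ends of the lip. Origin: between the two clips, in the sash plane, half-way up their thickness, 180 to 215 mm above the table (differs each time); the sash is right when the lip and the clips are at the same height
- tray (a joint): how far the steel tray has been pushed into the box, m, 0 (pulled out) to 0.17 (home, against its stop); it starts at 0 to 0.02. Runs along box-frame x on runners with about 3 N of friction and stays where it is left
- tray_front (a point): centre of the flat front panel of the tray, on its outer face: panel 260 wide, 40 high, from 20 to 60 mm above the table; pushed in the box's x direction. At home its face is at box-frame x = -70. The tray's floor (blue mat) is 26 mm above the table, its side rims 32
- cradle_seat (a point): centre of the plywood cradle fixed on the tray: where the middle of the lying motor's axis belongs, 68 mm above the table, 125 behind the tray's front face, 30 right (-y) of its middle. Axes as the box; the motor lies along x. Two plates 72 wide, 5 thick, 32 mm before and behind, each with a 90-degree V notch reaching up to axis height; between them free room down to 37 below this point
- motor_mid (a point): the gearmotor, a loose cylinder 36 mm in diameter: black end cap, steel motor, brass gearbox, body 96 long, steel shaft 8 thick and 18 long at the gearbox end; about 0.3 kg. Starts upright on the blue cutting mat (3 thick), shaft up. Origin: on the axis, half-way along the body. z points along the axis to the shaft
- motor_shaft (a point): tip of the motor's shaft, 66 mm from motor_mid along the axis
- wheel: bystander: black tyre with yellow hub lying flat on the mat, 65 diameter, 26 high; origin under its centre
- screwdriver: bystander: yellow screwdriver, 200 long, lying on the mat along its own x, handle to -x
- cells: bystander: black holder with two purple cells, 78 x 42 x 26, on the mat; origin under its centre, long side along x
- glue_bottle: bystander: pink squeeze bottle with blue cap, 52 diameter, 160 high; origin under its centre
- threadlock: bystander: small red bottle with white cap, 34 diameter, 95 high; origin under its centre
- robot_car: bystander: plywood two-wheeled robot car, about 220 x 165 x 95; origin under its middle, front to its +x
Mind the look-alikes: they are no part of the job. What is shaped like the part that bears motor_mid but turquoise is not meant.

How it is judged:
By the outcome, as a careful person would: the job done as asked, in the order asked, and still so for the second after the job is handed in, with the robot touching nothing.
It also fails if it takes over 72 s, if anything falls off the work surface, if the arm or the gripper's body presses on something with over 40 N, if the wrist force passes 120 N, or if a joint passes its speed limit or range.

### The arm

A 6-joint arm with a two-finger parallel gripper is mounted at the origin on the work surface. World frame = base frame: x ahead of the robot, y to its left, z up, the work surface at z = 0. Lengths are in m, angles in rad, forces in N, time in s.
With the tool pointing down it reaches from about 0.375 to 0.975 m from the base axis. Payload 3.8 kg.
Tool frame: the origin (TCP) lies on the centre line of the jaws, within the pads' length; the fingertips stand 14 mm ahead of it and the grasp point (between the pads) lies 5 mm behind it; z points along the fingers, y is the line along which they close (so a half turn about z gives the same grasp; the last joint's range is limited). The gripper opens to 85 mm and grips with 20 to 120 N. Pads are 22 mm wide; open, the fingers measure 114 mm over their backs; the gripper's body (76 mm by 85 mm) begins 54 mm behind the grasp point. The pads swing forward as they close: fully open they stand 13 mm farther back than shut.
Start: joints at [-1.158, 0.264, 1.604, -0, 1.274, -0.037], TCP at [0.293, -0.608, 0.245] pointing down, gripper open.
Joint ranges: [-2.63, 2.63], [-0.94, 2.18], [0.31, 2.57], [-1.31, 4.45], [0, 2.66], [-2.55, 2.55]. Speed limits (rad/s): [2.57, 2.57, 3.14, 3.14, 3.14, 3.14].

### API

Orientations are given as a rotation vector (axis times angle).
In Python, from workcell import bot, eyes, spot_in gives the robot as it stands.
- The arm moves only by the tool carry_out, never from a script. Its argument "series" is text: rows parted by semicolons, each of 4 numbers parted by spaces: the shift along the world's x, y, z in m, then the turn about the world's z in degrees. In form: tx ty tz roll; .... A call has 1 to 20 rows; each row shifts and turns the commanded pose from where the row before left it; what a row does not reach is not made up. A row lasts 1/8 s, in which the tool goes at most 62.5 mm and 10.7 degrees, less where a joint would pass 70% of its speed; a pose out of reach is approached as far as the arm can. A call is refused whole if a number of a shift passes 0.0625 or a number of a turn 10.7, either way. A call with a gripper value outside its range is refused whole. "jaw" is the gripper command: -1 is shut, 1 is fully open, values between are in proportion, set as the call begins (left out, the last holds). The fingers move at their own pace and stop on an object; "grip_force" is the grip in N (left out, the last holds). Time passes only in rows, so rows that do not move let the fingers close. It gives the time, the measured TCP pose, the force, the opening and the grip force at its end, in the units of the state.
- bot.read_state(): the state, without advancing time (a new reading comes with each control period).
- eyes.read_camera(name): name is "side" or "top" or "wrist"; returns (picture, depth): 420x560x3 uint8, blue, green, red; 420x560 float32, m along the optical axis (not along the pixel's ray), 0 where there is no reading.
- eyes.get_calibration(name): a dict with "K" (3x3 intrinsics, pixels), "position" and "rotation" of the camera in the world; the wrist camera has in their place "T_tool_cam" (4x4, takes a point from camera to tool coordinates, whose origin is the TCP and whose axes are the flange's). Camera axes: x right, y down, z forward; pixel columns grow to the right and rows downward; lengths in m; the calibration is good to about 2 mm. The wrist camera is an equidistant fisheye: a pixel r from the principal point sees the ray r / f radians off the axis. A picture is of the moment at which its call begins: read the wrist's pose just before it. get_calibration takes no time and is no camera call.
- bot.finish_job(): hands the job in; it is judged then, once.
Trained networks look in the newest picture that a camera, given by its name, has taken for a name from the list of things; names that differ only in an ending like _2 or _b are one class to them, and where a whole thing is asked for, a point or a joint stands for the part that bears it (a point fixed in the world has none). Each returns a list of dicts, best first, with "score" (0 to 1); they miss things now and then, are a little off and sometimes report something else, mostly with a low value. They report only what shows in the picture. A call takes as long as a camera call. They do not tell look-alikes from the thing itself.
- spot_in(camera, target): "rect" ([centre column, centre row, width, height] in pixels, round what is visible of it).
The state is a dict: "time": time; "q": joint angles; "joint_vel": joint speeds; "joint_torque": joint torques, N m; "tool_pos": TCP position; "tcp_rot": TCP orientation; "wrist_force": force on the tool from outside, world axes, zero at the start; "torque": the same for the moment, N m; "width": opening from 0.0 (shut) to 1.0 (fully open); "grip_force": force on a finger pad.
Only numpy, scipy, OpenCV 4.12 (cv2) and the standard library are available. Lean on these libraries where they do the work, as an engineer would, in place of code of your own. Each camera call takes 0.05 s, during which the arm holds its last target. There are 200 camera calls.

## Working session

There is one attempt and no reset: what is moved stays moved. The work goes in short steps, Python scripts to look and compute and a tool call to move; the robot and the scene stay as the last step left them, time stands still between calls to the robot, and variables do not carry over. Pictures are saved under pics/ and viewed, at most 10 in all, crops included, and the job is handed in when it is done.

Besides the shell and the picture viewer there is one more tool, called after "Request:" by a JSON object that holds its "name" and its "arguments", one argument or row to a line. carry_out: Moves the arm, as the interface text tells. Its arguments: {"type":"object","properties":{"series":{"type":"string"},"jaw":{"type":"number"},"grip_force":{"type":"number"}},"required":["series"]}

```bash
mkdir -p pics; ls; cat > h.py <<'E'
import numpy as np, cv2
from workcell import bot, eyes, spot_in
from scipy.spatial.transform import Rotation as R
def shot(n):
    p,d=eyes.read_camera(n); return p,d,eyes.get_calibration(n)
def cloud(d,c):
    K=np.array(c['K']); h,w=d.shape; u,v=np.meshgrid(np.arange(w),np.arange(h))
    P=np.stack([(u-K[0,2])/K[0,0]*d,(v-K[1,2])/K[1,1]*d,d],-1)
    Rm=np.array(c['rotation']); 
    if Rm.shape!=(3,3): Rm=R.from_rotvec(Rm).as_matrix()
    return P@Rm.T+np.array(c['position'])
E
python3 - <<'E'
from h import *
s=bot.read_state();print(s)
for n in ['side','top']:
    p,d,c=shot(n);cv2.imwrite(f'pics/{n}0.png',p);np.savez(f'{n}0.npz',p=p,d=d);W=cloud(d,c)
    print(n,c)
    for t in ['cabinet','sash_lip','marks','tray_front','cradle_seat','motor_mid','motor_shaft']:
        for r in spot_in(n,t)[:3]:
            u,v=[int(round(x)) for x in r['rect'][:2]]
            print(t,round(r['score'],2),np.round(r['rect']),np.round(W[min(v,419),min(u,559)],3))
E
```

```text
pics
{'time': 0.0, 'q': array([-1.15788458e+00,  2.64770644e-01,  1.60541302e+00, -2.77879234e-05,
        1.27367115e+00, -3.68813493e-02]), 'joint_vel': array([ 0.00024833,  0.00047557, -0.00094318, -0.00118943, -0.0002237 ,
       -0.00185431]), 'joint_torque': array([-4.14873784e-04, -5.15111017e+01, -3.67312896e+01,  1.97238330e-05,
        1.28268194e-02,  4.46629315e-05]), 'tool_pos': array([ 0.29319252, -0.60721088,  0.24392912]), 'tcp_rot': array([-3.06031407e+00, -7.00110485e-01,  7.04652966e-04]), 'wrist_force': array([ 0.42113238, -0.17278706, -1.41831875]), 'torque': array([-0.01063425, -0.01267456, -0.01488395]), 'grip_force': 0.0, 'width': 0.9999853384290273}
side {'K': array([[504.40291421,   0.        , 280.53996925],
       [  0.        , 504.40291421, 206.50622415],
       [  0.        ,   0.        ,   1.        ]]), 'position': array([-0.07228838, -1.12177918,  1.14621018]), 'rotation': array([-2.18972454,  0.54212956, -0.23142886])}
cabinet 0.97 [351. 155. 167. 158.] [ 0.734 -0.006  0.263]
sash_lip 0.97 [322. 157.  77.  86.] [0.711 0.132 0.184]
marks 0.66 [326. 
[... 746 characters left out ...]
': array([-2.18787283,  2.22309976, -0.05154429])}
cabinet 0.72 [224. 114. 180. 204.] [0.715 0.143 0.403]
sash_lip 0.87 [231. 137. 134.  48.] [0.707 0.151 0.179]
sash_lip 0.62 [247. 179.  86.  72.] [0.592 0.113 0.032]
tray_front 0.59 [247. 179.  87.  74.] [0.592 0.113 0.032]
cradle_seat 0.67 [248. 181.  85.  72.] [0.581 0.108 0.064]
motor_mid 0.54 [356. 264.  17.  18.] [ 0.295 -0.249  0.097]
motor_mid 0.45 [382. 254.  17.  11.] [ 0.326 -0.337  0.096]
motor_mid 0.43 [372. 278.  11.  13.] [ 0.248 -0.301  0.097]
motor_shaft 0.72 [356. 266.  15.  16.] [ 0.289 -0.248  0.103]
motor_shaft 0.49 [382. 255.  19.  10.] [ 0.323 -0.336  0.099]
motor_shaft 0.49 [373. 280.  17.  14.] [ 0.242 -0.303  0.102]
```

```bash
python3 - <<'E'
import cv2
a=cv2.imread('pics/side0.png');b=cv2.imread('pics/top0.png')
cv2.imwrite('pics/side1.png',cv2.resize(a[60:400,180:480],None,fx=1.76,fy=1.76,interpolation=cv2.INTER_CUBIC))
cv2.imwrite('pics/mot.png',cv2.resize(a[280:355,230:320],None,fx=7,fy=7,interpolation=cv2.INTER_CUBIC))
E
```

```text
(no output)
```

View pics/side1.png

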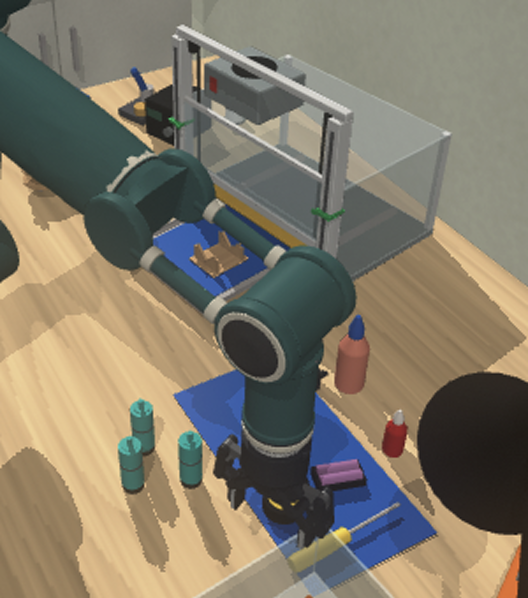

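View pics/mot.png

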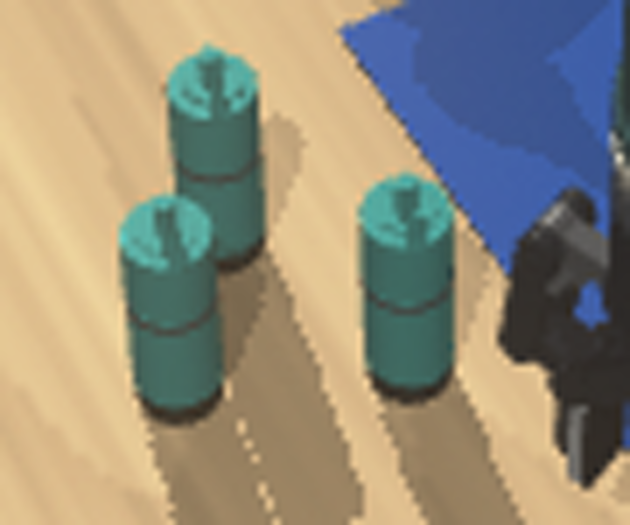

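View pics/top0.png

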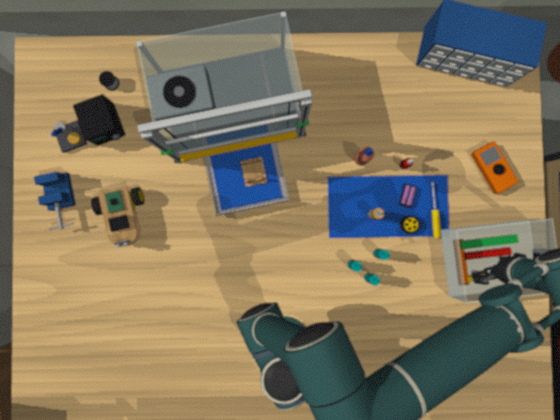

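```bash
python3 - <<'E'
from h import *
for n,c in (('top',eyes.get_calibration('top')),('side',eyes.get_calibration('side'))):
    z=np.load(n+'0.npz');p,d=z['p'],z['d'];W=cloud(d,c);hsv=cv2.cvtColor(p,cv2.COLOR_BGR2HSV)
    reg=(W[...,0]>.45)&(W[...,0]<.95)&(W[...,1]>-.2)&(W[...,1]<.5)&(W[...,2]>.01)
    yel=reg&(hsv[...,0]>18)&(hsv[...,0]<30)&(hsv[...,1]>170)&(W[...,2]>.06)
    grn=reg&(hsv[...,0]>50)&(hsv[...,0]<80)&(hsv[...,1]>120)&(W[...,2]>.14)
    if yel.sum()>5:
        Q=W[yel];m=np.median(Q,0);print(n,'lip',yel.sum(),m,np.percentile(Q[:,2],[5,25,50,75,95]))
        r=cv2.minAreaRect((Q[:,:2]*1000).astype(np.float32));print(r, cv2.boxPoints(r))
    nl,lab,st,ce=cv2.connectedComponentsWithStats(grn.astype(np.uint8))
    for i in range(1,nl):
        if st[i,4]>4:print(n,'clip',st[i],np.median(W[lab==i],0),W[lab==i].min(0),W[lab==i].max(0))
    if n=='top':
        Z=W[...,2]
        al=reg&(Z>.39)&(Z<.42);Q=W[al];r=cv2.minAreaRect((Q[:,:2]*1000).astype(np.float32));print('top bar',al.sum(),r,cv2.boxPoints(r).round())
        blue=reg&(hsv[...,0]>100)&(hsv[...,0]<125)&(hsv[...,1]>150)&(Z<.05)
        Q=W[blue];r=cv2.minAreaRect((Q[:,:2]*1000).astype(np.float32));print('mat',blue.sum(),np.median(Q,0),r,cv2.boxPoints(r).round())
        cr=reg&(Z>.045)&(Z<.09)&(W[...,0]<.7)&(hsv[...,0]<25);Q=W[cr];print('cr',cr.sum(),Q.mean(0),Q.min(0),Q.max(0))
        r=cv2.minAreaRect((Q[:,:2]*1000).astype(np.float32));print(r,cv2.boxPoints(r).round())
        mm=(W[...,0]>.35)&(W[...,0]<.48)&(W[...,1]>-.4)&(W[...,1]<-.2)&(Z>.06)
        Q=W[mm];print('motor',mm.sum(),Q.mean(0),Q.min(0),Q.max(0))
        for x in np.argwhere(mm): print(x,W[tuple(x)].round(3),end=' ')
a=np.load('top0.npz')['p']
x=np.hstack([cv2.resize(a[120:240,140:320],None,fx=2.6,fy=2.6,interpolation=2),cv2.resize(a[180:240,330:440][:, :],(330,312),interpolation=2)]);cv2.imwrite('pics/c.png',x)
E
```

```text
top lip 683 [0.69390544 0.13708822 0.10382164] [0.09912384 0.1018611  0.10382164 0.10559521 0.1082269 ]
((662.814453125, 223.27679443359375), (75.21713256835938, 572.2103271484375), 19.537389755249023) [[531.69147  480.3319  ]
 [723.0511   -58.932568]
 [793.93744  -33.77832 ]
 [602.5778   505.48615 ]]
top clip [298 122  10   5  32] [ 0.739856   -0.07153529  0.20569776] [ 0.73150248 -0.08708656  0.15766633] [ 0.74489484 -0.05909591  0.20979074]
top clip [161 150  12   4  34] [0.65715307 0.34619886 0.20375436] [0.65329968 0.328695   0.16556001] [0.66278278 0.36443756 0.21054601]
top bar 1601 ((719.0833129882812, 140.1182861328125), (32.91530227661133, 458.2138977050781), 10.951563835144043) [[659. 362.]
 [746. -88.]
 [779. -82.]
 [692. 368.]]
mat 2586 [0.58898118 0.13889142 0.02666779] ((594.25390625, 25.336380004882812), (437.8846740722656, 232.33839416503906), 85.52223205566406) [[ 461. -184.]
 [ 693. -202.]
 [ 727.  235.]
 [ 496.  253.]]
cr 261 [0.54287901 0.18167084 0.05846881] [ 0.45005928 -0.03154355  0.04507449] [0.66455812 0.49979466 0.08017259]
((568.1656494140625, 238.6274261
[... 3590 characters left out ...]
 0.45  -0.319  0.1  ] [217 377] [ 0.45  -0.322  0.099] [217 378] [ 0.45  -0.326  0.097] [217 379] [ 0.449 -0.329  0.101] [217 380] [ 0.45  -0.334  0.094] [217 381] [ 0.449 -0.335  0.102] [218 374] [ 0.447 -0.321  0.063] [218 375] [ 0.447 -0.323  0.07 ] [218 376] [ 0.447 -0.322  0.085] [218 377] [ 0.446 -0.322  0.102] [218 378] [ 0.446 -0.325  0.103] [218 379] [ 0.446 -0.329  0.099] [218 380] [ 0.446 -0.333  0.097] side clip [276 127   8   5  16] [0.65437164 0.34492502 0.20392987] [0.64780877 0.32542169 0.2010014 ] [0.66507756 0.36090402 0.20706686]
side clip [358 178  13   8  21] [ 0.73764647 -0.07804366  0.20301792] [ 0.72897498 -0.09377137  0.19642795] [ 0.75664575 -0.05914505  0.20817872]
```

View pics/c.png

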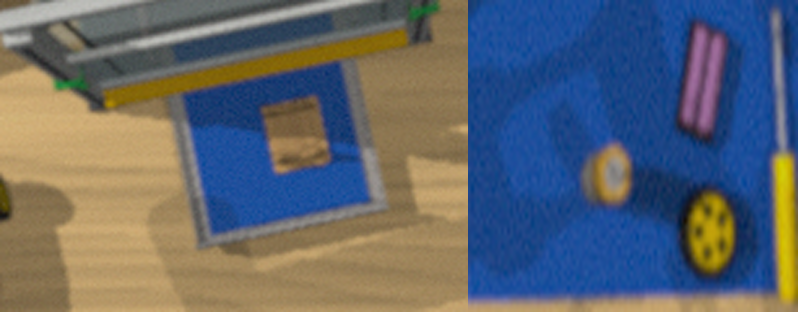

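```bash
python3 - <<'E'
from h import *
print(eyes.get_calibration('wrist'))
ps=np.radians(11.1);ex=np.array([np.cos(ps),np.sin(ps)]);ey=np.array([-ex[1],ex[0]]);O=np.array([.7097,.140])
z=np.load('top0.npz');p,d=z['p'],z['d'];W=cloud(d,eyes.get_calibration('top'));hsv=cv2.cvtColor(p,cv2.COLOR_BGR2HSV)
B=np.dstack([(W[...,:2]-O)@ex,(W[...,:2]-O)@ey,W[...,2]])
yel=(hsv[...,0]>18)&(hsv[...,0]<30)&(hsv[...,1]>170)&(abs(B[...,1])<.22)&(abs(B[...,0])<.06)&(B[...,2]>.08)&(B[...,2]<.13)
Q=B[yel];print('lip',np.percentile(Q,[1,5,50,95,99],axis=0).round(4))
for lo,hi in ((-.2,-.1),(-.1,0),(0,.1),(.1,.2)):
    q=Q[(Q[:,1]>lo)&(Q[:,1]<hi)];print(lo,np.percentile(q[:,0],[3,50,97]).round(4))
t=(abs(B[...,1])<.2)&(B[...,0]<-.04)&(B[...,0]>-.35)
rim=t&(B[...,2]>.022);Q=B[rim];print('tray',np.percentile(Q,[.5,2,50,98,99.5],axis=0).round(4))
# front panel top
fr=t&(B[...,2]>.05)&(B[...,0]<-.17);print('panel',fr.sum(),np.percentile(B[fr],[2,50,98],axis=0).round(4))
cr=t&(B[...,2]>.04)&(B[...,0]>-.18);print('cr',cr.sum(),np.percentile(B[cr],[2,10,50,90,98],axis=0).round(4))
E
```

```text
{'K': array([[325.1922621 ,   0.        , 277.20351138],
       [  0.        , 325.1922621 , 205.76595144],
       [  0.        ,   0.        ,   1.        ]]), 'T_tool_cam': array([[-7.28175827e-04, -9.62557480e-01, -2.71076681e-01,
         6.86514586e-02],
       [ 9.99999265e-01, -9.63569962e-04,  7.35276021e-04,
        -8.13713502e-04],
       [-9.68946781e-04, -2.71075946e-01,  9.62557475e-01,
        -1.29029233e-01],
       [ 0.00000000e+00,  0.00000000e+00,  0.00000000e+00,
         1.00000000e+00]])}
lip [[-0.0259 -0.1918  0.0976]
 [-0.0246 -0.1774  0.0992]
 [-0.0158 -0.0004  0.1038]
 [-0.0069  0.177   0.1082]
 [-0.0058  0.1911  0.1104]]
-0.2 [-0.026  -0.0164 -0.0064]
-0.1 [-0.0241 -0.0153 -0.0068]
0 [-0.0243 -0.0158 -0.0063]
0.1 [-0.0251 -0.0159 -0.0063]
tray [[-0.3202 -0.1302  0.0222]
 [-0.3202 -0.1248  0.0226]
 [-0.1544 -0.0331  0.029 ]
 [-0.0446  0.1233  1.4588]
 [-0.0411  0.1269  1.4588]]
panel 1027 [[-0.3202 -0.0875  0.0564]
 [-0.3202 -0.0725  1.4588]
 [-0.2192  0.0869  1.4588]]
cr 92 [[-0.1331 -0.066   0.041 ]
 [-0.1328 -0.0592  0.0432]
 [-0.0694 -0.0307  0.0547]
 [-0.0654 -0.0035  0.0669]
 [-0.0637  0.0025  0.0691]]
```

Request:
{"name": "carry_out", "arguments": {
  "series": "0.0172 0.0494 0 4.7;0.0172 0.0494 0 4.7;0.0172 0.0494 0 4.7;0.0172 0.0494 0 4.7;0.0172 0.0494 0 4.7;0.0172 0.0494 0 4.7;0.0172 0.0494 0 4.7;0.0172 0.0494 0 4.7;0.0172 0.0494 0 4.7;0.0172 0.0494 0 4.7;0.0172 0.0494 0 4.7;0.0172 0.0494 0 4.7;0.0172 0.0494 0 4.7;0.0172 0.0494 0 4.7;0.0172 0.0494 0 4.7;0.0172 0.0494 0 4.7;0 0 0 0",
  "jaw": 1
}}

```text
time: 2.92
tool_pos: [0.5693, 0.1858, 0.2452]
tcp_rot: [-1.994, -2.428, -0.002]
wrist_force: [-1.0, -0.5, -0.2]
width: 1.0
grip_force: 0.0
```

```bash
cat >> h.py <<'E'
def wcloud(d,s,c):
    K=np.array(c['K']);T=np.array(c['T_tool_cam']);h,w=d.shape;u,v=np.meshgrid(np.arange(w),np.arange(h))
    x=(u-K[0,2])/K[0,0];y=(v-K[1,2])/K[1,1];r=np.hypot(x,y)+1e-9
    th=np.minimum(r,1.5);t=np.tan(th)
    P=np.stack([x/r*t*d,y/r*t*d,d],-1)
    P=P@T[:3,:3].T+T[:3,3];return P@R.from_rotvec(s['tcp_rot']).as_matrix().T+s['tool_pos']
ps=np.radians(11.1);ex=np.array([np.cos(ps),np.sin(ps)]);ey=np.array([-ex[1],ex[0]]);O=np.array([.7097,.140])
def tobox(W): return np.dstack([(W[...,:2]-O)@ex,(W[...,:2]-O)@ey,W[...,2]])
def w2b(p): return np.array([(p[:2]-O)@ex,(p[:2]-O)@ey,p[2]])
E
python3 - <<'E'
from h import *
s=bot.read_state();print(s['time'],s['tool_pos'],s['tcp_rot'],s['q'],w2b(s['tool_pos']))
p,d,c=shot('wrist');cv2.imwrite('pics/w1.png',p);np.savez('w1.npz',p=p,d=d)
B=tobox(wcloud(d,s,c));hsv=cv2.cvtColor(p,cv2.COLOR_BGR2HSV)
yel=(hsv[...,0]>18)&(hsv[...,0]<30)&(hsv[...,1]>150)&(B[...,2]>.08)&(B[...,2]<.13)&(abs(B[...,1])<.2)&(abs(B[...,0])<.08)
Q=B[yel];print('lip',len(Q),np.percentile(Q,[1,5,50,95,99],axis=0).round(4))
E
```

```text
2.925 [0.56934872 0.18580959 0.24522099] [-1.99358621e+00 -2.42768091e+00 -1.63690837e-03] [2.73420603e-01 1.20789648e-01 1.77319665e+00 8.47246272e-04
 1.24689629e+00 7.74119568e-02] [-0.12890633  0.07197331  0.24522099]
lip 5185 [[-0.0283 -0.0737  0.0995]
 [-0.0277  0.0129  0.1018]
 [-0.0177  0.108   0.1035]
 [-0.0063  0.1885  0.1047]
 [-0.0052  0.1961  0.1052]]
```

View pics/w1.png

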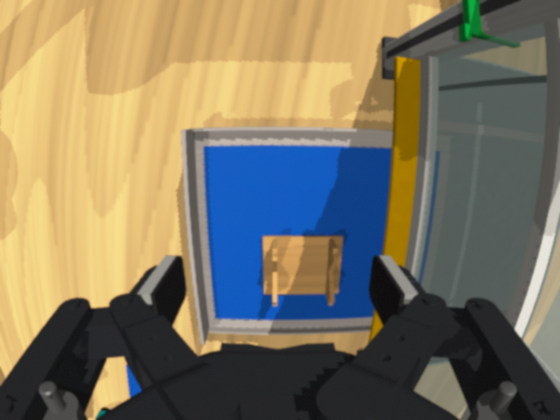

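Request:
{"name": "carry_out", "arguments": {
  "series": "0 0 -0.0495 0;0 0 -0.0495 0;0 0 -0.0495 0;0 0 -0.0495 0;0.011 0.0022 0 0;0.011 0.0022 0 0;0 0 0 0"
}}

```text
time: 3.85
tool_pos: [0.5948, 0.1876, 0.051]
tcp_rot: [1.997, 2.42, 0.009]
wrist_force: [0.3, -0.7, -0.1]
width: 0.996
grip_force: 0.0
```

```bash
python3 - <<'E'
from h import *
c=eyes.get_calibration('wrist');z=np.load('w1.npz');p,d=z['p'],z['d']
s=dict(tcp_rot=np.array([-1.99358621e+00,-2.42768091e+00,-1.63690837e-03]),tool_pos=np.array([0.56934872,0.18580959,0.24522099]))
B=tobox(wcloud(d,s,c));Z=B[...,2]
pn=(abs(B[...,1])<.12)&(B[...,1]>-.03)&(B[...,0]<-.19)&(B[...,0]>-.26)&(Z>.05)&(Z<.07);print('panel',pn.sum(),np.percentile(B[pn],[1,5,50,95,99],axis=0).round(4))
cr=(abs(B[...,1]+.03)<.06)&(abs(B[...,0]+.1)<.06)&(Z>.06)&(Z<.075);print('cr',cr.sum(),np.percentile(B[cr],[1,5,25,50,75,95,99],axis=0).round(4))
# gripper geometry in tool frame
K=np.array(c['K']);T=c['T_tool_cam'];u,v=np.meshgrid(np.arange(560),np.arange(420))
x=(u-K[0,2])/K[0,0];y=(v-K[1,2])/K[1,1];r=np.hypot(x,y)+1e-9;t=np.tan(np.minimum(r,1.5))
P=np.stack([x/r*t*d,y/r*t*d,d],-1)@T[:3,:3].T+T[:3,3]
for (a,b) in ((395,285),(380,265),(412,300),(440,300),(460,320),(490,315),(515,325),(540,370),(500,395)):print((a,b),P[b,a].round(3))
s=bot.read_state();print(w2b(s['tool_pos']),s['wrist_force'])
E
```

```text
panel 962 [[-0.2247 -0.0283  0.0503]
 [-0.2241 -0.021   0.0514]
 [-0.2206  0.0502  0.0599]
 [-0.2193  0.1124  0.0614]
 [-0.219   0.1182  0.0619]]
cr 276 [[-0.1335 -0.0649  0.06  ]
 [-0.1334 -0.0627  0.0601]
 [-0.1313 -0.0517  0.0609]
 [-0.0702 -0.0098  0.0624]
 [-0.0678 -0.0013  0.0661]
 [-0.0659  0.0048  0.0681]
 [-0.0651  0.0064  0.0691]]
(395, 285) [ 0.012  0.043 -0.03 ]
(380, 265) [ 0.01   0.043 -0.01 ]
(412, 300) [ 0.013  0.044 -0.043]
(440, 300) [ 0.013  0.055 -0.044]
(460, 320) [ 0.007  0.061 -0.05 ]
(490, 315) [ 0.013  0.068 -0.057]
(515, 325) [-0.026  0.124 -0.02 ]
(540, 370) [ 0.013  0.068 -0.086]
(500, 395) [ 0.011  0.053 -0.088]
[-0.10359975  0.06880404  0.05096794] [ 0.27952589 -0.73286204 -0.06265369]
```

```bash
python3 - <<'E'
from h import *
c=eyes.get_calibration('wrist');d=np.load('w1.npz')['d']
P=wcloud(d,dict(tcp_rot=np.zeros(3),tool_pos=np.zeros(3)),c).reshape(-1,3)
g=(P[:,2]<.012)&(P[:,0]<.02)&(abs(P[:,1])<.09)&(d.ravel()>0)&(P[:,0]>-.02)
P=P[g]
for z in np.arange(-.13,.012,.006):
    q=P[(abs(P[:,2]-z)<.003)]
    if len(q): r=q[q[:,1]>0]; print(z.round(3),len(r),'y',(np.percentile(r[:,1],[0,50,100]).round(3) if len(r) else ''),'x',(np.percentile(r[:,0],[0,100]).round(3) if len(r) else ''))
E
```

```text
-0.094 505 y [0.007 0.057 0.07 ] x [0.004 0.02 ]
-0.088 3605 y [0.    0.034 0.071] x [-0.    0.02]
-0.082 2948 y [0.    0.026 0.071] x [-0.003  0.02 ]
-0.076 2993 y [0.    0.027 0.072] x [-0.012  0.02 ]
-0.07 3164 y [0.    0.029 0.072] x [-0.012  0.019]
-0.064 2514 y [0.    0.034 0.073] x [-0.012  0.019]
-0.058 1709 y [0.    0.062 0.074] x [-0.012  0.018]
-0.052 2212 y [0.037 0.057 0.074] x [-0.012  0.015]
-0.046 724 y [0.038 0.052 0.074] x [0.006 0.015]
-0.04 249 y [0.042 0.045 0.064] x [0.003 0.014]
-0.034 367 y [0.042 0.043 0.055] x [-0.002  0.012]
-0.028 429 y [0.042 0.043 0.056] x [-0.01   0.013]
-0.022 423 y [0.042 0.043 0.056] x [-0.01   0.013]
-0.016 381 y [0.042 0.043 0.056] x [-0.011  0.012]
-0.01 333 y [0.042 0.043 0.056] x [-0.011  0.013]
-0.004 227 y [0.042 0.043 0.054] x [-0.011  0.012]
0.002 32 y [0.042 0.043 0.043] x [-0.009  0.011]
```

Request:
{"name": "carry_out", "arguments": {
  "series": "-0.003 -0.0006 -0.007 0;0.003 0.0006 0 0;0.003 0.0006 0 0;0.003 0.0006 0 0;0 0 0 0"
}}

```text
time: 4.47
tool_pos: [0.5963, 0.1881, 0.04]
tcp_rot: [-1.998, -2.423, 0.001]
wrist_force: [-1.3, -0.1, -0.2]
width: 0.998
grip_force: 0.0
```

Request:
{"name": "carry_out", "arguments": {
  "series": "0.004 0.0008 0 0;0.004 0.0008 0 0;0 0 0 0"
}}

```text
time: 4.85
tool_pos: [0.5957, 0.188, 0.0363]
tcp_rot: [-1.991, -2.415, 0.024]
wrist_force: [-18.8, -2.0, 3.0]
width: 1.002
grip_force: 0.0
```

Request:
{"name": "carry_out", "arguments": {
  "series": "0 0 0.008 0;0 0 0.008 0;0 0 0.008 0;0 0 0.008 0;0 0 0 0"
}}

```text
time: 5.48
tool_pos: [0.5957, 0.1877, 0.0683]
tcp_rot: [-1.992, -2.414, 0.025]
wrist_force: [-19.9, -3.9, 3.6]
width: 0.997
grip_force: 0.0
```

```bash
cat > lip.py <<'E'
from h import *
s=bot.read_state();print(s['time'],w2b(s['tool_pos']),s['wrist_force'])
p,d,c=shot('wrist');B=tobox(wcloud(d,s,c));hsv=cv2.cvtColor(p,cv2.COLOR_BGR2HSV)
np.savez('wl.npz',p=p,d=d)
for n,b in (('W',B),):
    yel=(hsv[...,0]>18)&(hsv[...,0]<30)&(hsv[...,1]>150)&(b[...,2]>.06)&(b[...,2]<.24)&(abs(b[...,1])<.2)&(abs(b[...,0])<.06)
    grn=(hsv[...,0]>50)&(hsv[...,0]<80)&(hsv[...,1]>120)&(b[...,2]>.14)&(b[...,2]<.25)&(abs(b[...,1])<.25)&(abs(b[...,0])<.06)
    for m in (yel,grn):
        if m.sum()>5:print(n,m.sum(),np.percentile(b[m],[2,25,50,75,98],axis=0).round(4).tolist())
p,d,c=shot('top');b=tobox(cloud(d,c));hsv=cv2.cvtColor(p,cv2.COLOR_BGR2HSV)
yel=(hsv[...,0]>18)&(hsv[...,0]<30)&(hsv[...,1]>170)&(b[...,2]>.06)&(b[...,2]<.24)&(abs(b[...,1])<.2)&(abs(b[...,0])<.06)
grn=(hsv[...,0]>50)&(hsv[...,0]<80)&(hsv[...,1]>120)&(b[...,2]>.18)&(b[...,2]<.25)&(abs(b[...,1])<.25)&(abs(b[...,0])<.06)
for m in (yel,grn):
    if m.sum()>5:print('T',m.sum(),np.percentile(b[m],[2,50,98],axis=0).round(4).tolist())
E
python3 lip.py
```

```text
5.475 [-0.10270353  0.06880341  0.06828072] [-19.87906334  -3.85443732   3.61689867]
W 10605 [[-0.0292, 0.0661, 0.1233], [-0.0278, 0.0913, 0.1269], [-0.0267, 0.1123, 0.129], [-0.0219, 0.1409, 0.1298], [-0.0075, 0.1755, 0.1308]]
T 395 [[-0.0258, -0.1922, 0.1248], [-0.0159, -0.0914, 0.13], [-0.0061, 0.0156, 0.1354]]
T 65 [[-0.0173, -0.2283, 0.1997], [-0.012, 0.1975, 0.2047], [-0.0068, 0.2275, 0.2099]]
```

Request:
{"name": "carry_out", "arguments": {
  "series": "0 0 0.012 0;0 0 0.012 0;0 0 0.012 0;0 0 0.012 0;0 0 0.012 0;0 0 0 0"
}}

```text
time: 6.32
tool_pos: [0.5953, 0.1874, 0.1283]
tcp_rot: [-1.991, -2.413, 0.027]
wrist_force: [-22.2, -5.2, 3.5]
width: 0.998
grip_force: 0.0
```

```bash
python3 lip.py
```

```text
6.325 [-0.10311489  0.06857144  0.12828947] [-22.16495471  -5.20143943   3.47772991]
W 11879 [[-0.0291, 0.063, 0.1808], [-0.0277, 0.0927, 0.1848], [-0.0261, 0.115, 0.1865], [-0.0212, 0.144, 0.1872], [-0.0074, 0.1762, 0.1882]]
T 433 [[-0.0262, -0.1921, 0.1817], [-0.016, -0.0902, 0.1872], [-0.0064, 0.0162, 0.1923]]
T 63 [[-0.0184, -0.2284, 0.1985], [-0.0114, 0.1958, 0.2046], [-0.0066, 0.23, 0.2092]]
```

Request:
{"name": "carry_out", "arguments": {
  "series": "0 0 0.008 0;0 0 0.008 0;0 0 0 0"
}}

```text
time: 6.8
tool_pos: [0.5953, 0.1874, 0.1438]
tcp_rot: [-1.991, -2.413, 0.028]
wrist_force: [-22.3, -6.0, 1.5]
width: 1.002
grip_force: 0.0
```

```bash
python3 lip.py; python3 - <<'E'
from h import *
p,d,c=shot('side');B=tobox(cloud(d,c));hsv=cv2.cvtColor(p,cv2.COLOR_BGR2HSV)
for h0,h1,sa in ((18,30,150),(50,80,110)):
    m=(hsv[...,0]>h0)&(hsv[...,0]<h1)&(hsv[...,1]>sa)&(B[...,2]>.15)&(B[...,2]<.25)&(abs(B[...,1])<.25)&(abs(B[...,0])<.06)
    for sg in (-1,1):
        q=B[m&(B[...,1]*sg>.12)]
        if len(q)>3: print(h0,sg,len(q),np.percentile(q,[5,50,95],axis=0).round(4).tolist())
w=np.load('wl.npz')['p']
cv2.imwrite('pics/s2.png',np.hstack([cv2.resize(p[105:205,260:380],(480,400),interpolation=2),cv2.resize(w[0:130,430:560],(320,320),interpolation=2)[:, :].copy() if 0 else cv2.resize(w[0:160,432:560],(320,400),interpolation=2)]))
E
```

```text
6.8 [-0.10313235  0.06857082  0.14381008] [-22.33153708  -6.02760962   1.45008442]
W 11886 [[-0.029, 0.0633, 0.1962], [-0.0277, 0.0927, 0.2003], [-0.0261, 0.115, 0.202], [-0.0212, 0.144, 0.2026], [-0.0072, 0.1762, 0.2037]]
T 455 [[-0.026, -0.1926, 0.1978], [-0.016, -0.091, 0.2027], [-0.006, 0.0167, 0.2072]]
T 57 [[-0.0173, -0.2284, 0.1992], [-0.0115, 0.2008, 0.2047], [-0.0063, 0.2303, 0.2099]]
18 -1 107 [[-0.0303, -0.1916, 0.1978], [-0.0209, -0.1587, 0.2011], [-0.0076, -0.1251, 0.2051]]
50 -1 49 [[-0.0206, -0.2353, 0.1987], [-0.0138, -0.2273, 0.2028], [0.0186, -0.2016, 0.2066]]
```

View pics/s2.png

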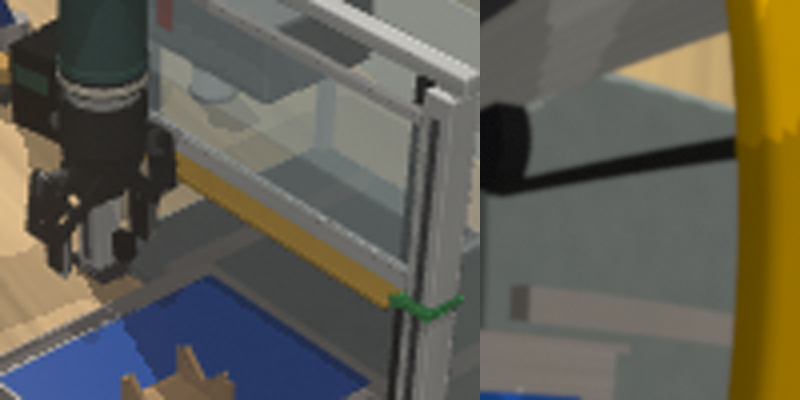

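Request:
{"name": "carry_out", "arguments": {
  "series": "0 0 0.002 0;0 0 0 0;-0.01 -0.002 0 0;-0.015 -0.003 0 0;-0.02 -0.004 0 0;0 0 0 0"
}}

```text
time: 7.7
tool_pos: [0.559, 0.1807, 0.151]
tcp_rot: [1.998, 2.423, 0.002]
wrist_force: [1.4, -0.2, -0.2]
width: 0.998
grip_force: 0.0
```

```bash
python3 lip.py; python3 - <<'E'
from h import *
p,d,c=shot('side');B=tobox(cloud(d,c));hsv=cv2.cvtColor(p,cv2.COLOR_BGR2HSV)
for h0,h1,sa in ((18,30,150),(50,80,110)):
    m=(hsv[...,0]>h0)&(hsv[...,0]<h1)&(hsv[...,1]>sa)&(B[...,2]>.15)&(B[...,2]<.25)&(abs(B[...,1])<.25)&(abs(B[...,0])<.06)
    for sg in (-1,1):
        q=B[m&(B[...,1]*sg>.12)]
        if len(q)>3: print(h0,sg,len(q),np.percentile(q,[5,50,95],axis=0).round(4).tolist())
E
```

```text
7.7 [-0.14007115  0.0689545   0.15096769] [ 1.39754232 -0.23084816 -0.21822162]
W 1640 [[-0.0293, 0.0336, 0.1972], [-0.028, 0.0487, 0.2003], [-0.0269, 0.0571, 0.2031], [-0.0201, 0.0672, 0.2038], [-0.0075, 0.0826, 0.2046]]
T 817 [[-0.0258, -0.189, 0.1991], [-0.016, -0.0027, 0.204], [-0.0063, 0.189, 0.2091]]
T 56 [[-0.0176, -0.2295, 0.2007], [-0.0123, 0.199, 0.2043], [-0.0064, 0.2272, 0.2111]]
18 -1 106 [[-0.0292, -0.1929, 0.1987], [-0.0208, -0.1611, 0.2028], [-0.0083, -0.1253, 0.2068]]
18 1 22 [[-0.019, 0.1247, 0.2004], [-0.0113, 0.1462, 0.2027], [-0.0068, 0.1663, 0.2051]]
50 -1 47 [[-0.0196, -0.2354, 0.1973], [-0.0138, -0.2281, 0.2026], [0.0166, -0.2007, 0.2073]]
```

Request:
{"name": "carry_out", "arguments": {
  "series": "-0.0107 -0.0563 0.02 10;-0.0107 -0.0563 0.02 10;-0.0107 -0.0563 0.02 10;-0.0107 -0.0563 0 10;-0.0107 -0.0563 0 10;-0.0107 -0.0563 0 10;-0.0107 -0.0563 0 10;-0.0107 -0.0563 0 10;-0.0107 -0.0563 0 10;0 0 0 0;0 0 0 0"
}}

```text
time: 9.22
tool_pos: [0.4657, -0.3179, 0.2099]
tcp_rot: [-0.256, 3.131, 0.001]
wrist_force: [0.1, 0.3, 0.9]
width: 0.998
grip_force: 0.0
```

```bash
python3 - <<'E'
from h import *
s=bot.read_state();p,d,c=shot('wrist');cv2.imwrite('pics/w3.png',p);W=wcloud(d,s,c)
print(s['time'],s['tool_pos'],s['tcp_rot'],s['q'])
Z=W[...,2]
for lo,hi in ((.11,.125),(.094,.107),(.04,.09)):
    m=(Z>lo)&(Z<hi)&(abs(W[...,0]-.463)<.04)&(abs(W[...,1]+.326)<.04)
    if m.sum()>3:
        q=W[m];print(lo,m.sum(),q.mean(0).round(4),np.percentile(q,[2,98],axis=0).round(4).tolist()); print(cv2.minEnclosingCircle((q[:,:2]*1000).astype(np.float32)))
p,d,c=shot('side');W=cloud(d,c);cv2.imwrite('pics/side3.png',p);Z=W[...,2]
m=(Z>.02)&(Z<.125)&(abs(W[...,0]-.463)<.03)&(abs(W[...,1]+.326)<.03);print(m.sum(),np.percentile(W[m],[2,50,98],axis=0).round(4).tolist())
E
```

```text
9.225 [ 0.46566792 -0.31792901  0.20993836] [-2.56053941e-01  3.13086301e+00  7.76782187e-04] [-6.43549313e-01  8.01550656e-02  1.88439121e+00  5.99322294e-04
  1.17716755e+00 -2.37777996e+00]
0.11 126 [ 0.4604 -0.3257  0.1165] [[0.4571, -0.3294, 0.1106], [0.4645, -0.3221, 0.1186]]
((461.123046875, -325.7733154296875), 4.195002555847168)
0.094 1532 [ 0.4597 -0.3259  0.1   ] [[0.4445, -0.3416, 0.0974], [0.4768, -0.3099, 0.1025]]
((461.1708068847656, -325.7908630371094), 18.17921257019043)
0.04 351 [ 0.4462 -0.3264  0.0673] [[0.4432, -0.3417, 0.0416], [0.4551, -0.3102, 0.089]]
((457.6854248046875, -325.8297119140625), 17.54673957824707)
333 [[0.4431, -0.3455, 0.0238], [0.4548, -0.3376, 0.0749], [0.4749, -0.3152, 0.1132]]
```

View pics/w3.png

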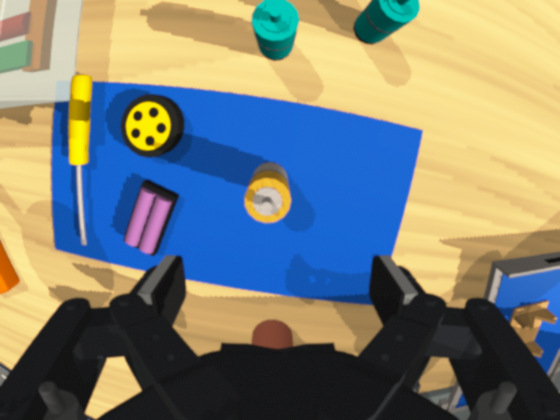

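Request:
{"name": "carry_out", "arguments": {
  "series": "-0.0047 -0.0079 -0.03 0;0 0 -0.04 0;0 0 -0.04 0;0 0 -0.026 0;0 0 -0.012 0;0 0 0 0;0 0 0 0"
}}

```text
time: 10.2
tool_pos: [0.4619, -0.326, 0.0634]
tcp_rot: [-0.261, 3.129, -0.003]
wrist_force: [-0.6, -0.2, -0.4]
width: 1.001
grip_force: 0.0
```

Request:
{"name": "carry_out", "arguments": {
  "series": "0 0 -0.001 0;0 0 0 0;0 0 0 0;0 0 0 0;0 0 0 0;0 0 0 0",
  "jaw": -0.3,
  "grip_force": 20
}}

```text
time: 10.95
tool_pos: [0.4611, -0.3261, 0.0616]
tcp_rot: [-0.26, 3.13, -0.001]
wrist_force: [-0.9, -0.5, 4.4]
width: 0.42
grip_force: 21.0
```

Request:
{"name": "carry_out", "arguments": {
  "series": "0 0 0.015 0;0 0 0.02 0;0.0135 0.029 0 0;0.0135 0.029 0 0;0.0135 0.029 0 0;0.0135 0.029 0 0;0 0 0 0;0 0 0 0"
}}

```text
time: 11.95
tool_pos: [0.5142, -0.2095, 0.0958]
tcp_rot: [0.261, -3.13, -0.0]
wrist_force: [-0.2, -0.8, -3.4]
width: 0.418
grip_force: 20.8
```

```bash
cat > mot.py <<'E'
from h import *
import sys
s=bot.read_state();print(s['time'],s['tool_pos'],s['wrist_force'],s['grip_force'],s['width'])
C=s['tool_pos']
p,d,c=shot('side');W=cloud(d,c)-C
# profile in tilt plane: a = along box x, z
a=W[...,:2]@ex;b=W[...,:2]@ey;hsv=cv2.cvtColor(p,cv2.COLOR_BGR2HSV)
m=(abs(b)<.03)&(abs(a)<.1)&(W[...,2]>-.09)&(W[...,2]<.03)&((W[...,2]+C[2])>.012)
u=np.argwhere(m)
if len(u):print(len(u),u.min(0),u.max(0))
for r in spot_in('side','motor_mid')[:5]: print(np.round(r['rect'],1),round(r['score'],2))
K=np.array(c['K']);Rm=R.from_rotvec(c['rotation']).as_matrix();q=Rm.T@(C-c['position']);uv=(K@q)[:2]/q[2];print('tcp px',uv)
x,y=[int(v) for v in uv];x0=max(0,x-60);y0=max(0,y-50)
cv2.imwrite('pics/'+sys.argv[1],cv2.resize(p[y0:y0+110,x0:x0+130],None,fx=5,fy=5,interpolation=2))
E
python3 mot.py m1.png
```

```text
11.95 [ 0.51418776 -0.20946481  0.09577403] [-0.22134612 -0.76062902 -3.40451897] 20.82664579153061 0.4184175254608589
246 [245 315] [272 331]
[288.1 321.1  15.6  32.5] 0.81
[323.8 258.8  11.3  31.7] 0.78
[254.4 323.5  14.5  33.6] 0.77
[260.5 301.8  15.8  29. ] 0.67
tcp px [323.26261858 254.86523345]
```

View pics/m1.png

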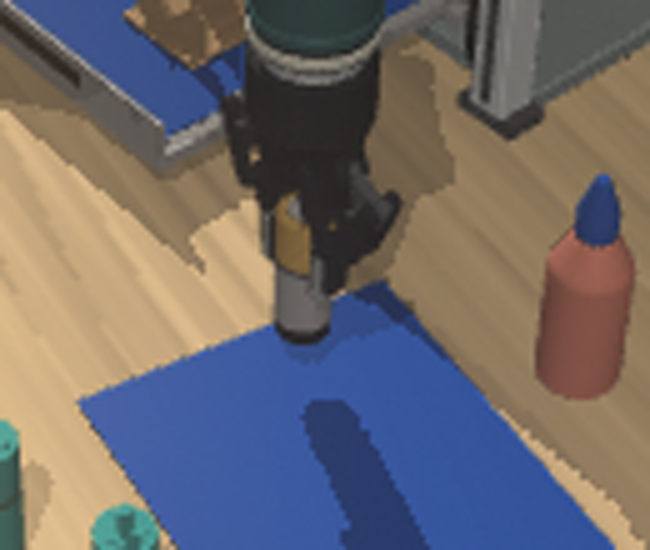

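Request:
{"name": "carry_out", "arguments": {
  "series": "0 0 -0.02 0;0 0 -0.012 0;0 0 -0.004 0;0 0 0 0;-0.006 -0.0012 0.0005 0;-0.006 -0.0012 0.0005 0;-0.006 -0.0012 0 0;-0.006 -0.0012 0 0;0 0 0 0"
}}

```text
time: 13.18
tool_pos: [0.4903, -0.2148, 0.0613]
tcp_rot: [0.26, -3.131, 0.001]
wrist_force: [0.2, -1.1, 2.2]
width: 0.415
grip_force: 21.0
```

```bash
cat > tilt.py <<'E'
from h import *
s=bot.read_state();print(s['time'],s['tool_pos'],s['wrist_force'].round(1),s['torque'].round(2),s['grip_force'])
C=s['tool_pos']
for n in ('wrist','side'):
    p,d,c=shot(n);W=(wcloud(d,s,c) if n=='wrist' else cloud(d,c))-C
    a=W[...,:2]@ex;b=W[...,:2]@ey;z=W[...,2]
    m=(abs(b)<.021)&(a>-.1)&(a<.1)&(z>-.12)&(z<.05)&(z+C[2]>.010)&(d>0)
    hsv=cv2.cvtColor(p,cv2.COLOR_BGR2HSV)
    br=m&(hsv[...,0]>10)&(hsv[...,0]<28)&(hsv[...,1]>120)
    for nm,mm in (('all',m),('brass',br)):
        if mm.sum()<8: continue
        q=np.stack([a[mm],z[mm]],-1);print(n,nm,mm.sum(),np.percentile(q,[2,25,50,75,98],axis=0).round(3).tolist())
        # near-ridge line fit: points at b~0
    mm=m&(abs(b)<.006)&~((hsv[...,0]>100)&(hsv[...,0]<125)&(hsv[...,1]>150))
    if n=='wrist' and mm.sum()>20:
        q=np.stack([a[mm],z[mm]],-1).astype(np.float32)
        for t in np.arange(-.09,.05,.01):
            k=q[abs(q[:,1]-t)<.005]
            if len(k)>3: print(t.round(3),len(k),np.percentile(k[:,0],[5,50,95]).round(4))
E
python3 tilt.py
```

```text
13.175 [ 0.49028298 -0.21477826  0.06130507] [ 0.2 -1.1  2.2] [-0.18  0.09 -0.04] 20.98644107580185
wrist all 12386 [[-0.018, -0.039], [-0.015, 0.01], [-0.011, 0.032], [-0.005, 0.039], [0.005, 0.045]]
wrist brass 6188 [[-0.018, 0.006], [-0.016, 0.023], [-0.013, 0.036], [-0.008, 0.038], [0.006, 0.039]]
-0.05 32 [-0.0173 -0.0166 -0.0154]
-0.04 114 [-0.0176 -0.0171 -0.0162]
-0.03 135 [-0.0176 -0.0171 -0.0163]
-0.02 169 [-0.0176 -0.0171 -0.0164]
-0.01 205 [-0.0176 -0.0171 -0.0162]
-0.0 246 [-0.0179 -0.0172 -0.0163]
0.01 292 [-0.0176 -0.017  -0.016 ]
0.02 372 [-0.0176 -0.0169 -0.0161]
0.03 471 [-0.0178 -0.0171 -0.0161]
0.04 2039 [-0.017  -0.0091  0.0022]
0.05 230 [-0.0039 -0.003  -0.0012]
side all 239 [[-0.019, -0.049], [-0.016, -0.027], [-0.012, 0.002], [-0.008, 0.029], [0.009, 0.042]]
side brass 57 [[-0.018, 0.006], [-0.016, 0.017], [-0.014, 0.026], [-0.012, 0.035], [-0.006, 0.042]]
```

Request:
{"name": "carry_out", "arguments": {
  "series": "0 0 0 0;0 0 0 0;0 0 0 0",
  "jaw": -0.17
}}

```text
time: 13.65
tool_pos: [0.4904, -0.2147, 0.0613]
tcp_rot: [0.26, -3.13, 0.001]
wrist_force: [-1.9, -2.2, 4.7]
width: 0.417
grip_force: 21.2
```

Request:
{"name": "carry_out", "arguments": {
  "series": "0 0 0 0;0 0 0 0;0 0 0 0",
  "jaw": -0.15
}}

```text
time: 14.02
tool_pos: [0.4906, -0.2143, 0.0607]
tcp_rot: [0.26, -3.13, -0.0]
wrist_force: [0.3, -1.8, 1.1]
width: 0.427
grip_force: 0.8
```

Request:
{"name": "carry_out", "arguments": {
  "series": "0 0 0 0;0 0 0 0;0 0 0 0",
  "jaw": -0.158
}}

```text
time: 14.4
tool_pos: [0.4905, -0.2143, 0.0607]
tcp_rot: [0.26, -3.13, -0.001]
wrist_force: [-0.2, -1.3, -0.8]
width: 0.421
grip_force: 4.4
```

Request:
{"name": "carry_out", "arguments": {
  "series": "-0.006 -0.0012 0.0005 0;-0.006 -0.0012 0.0005 0;0 0 0 0",
  "jaw": -0.158
}}

```text
time: 14.78
tool_pos: [0.4775, -0.2165, 0.0615]
tcp_rot: [0.259, -3.13, -0.001]
wrist_force: [-0.2, -0.4, -3.8]
width: 0.422
grip_force: 4.3
```

```bash
python3 tilt.py
```

```text
14.775 [ 0.47751662 -0.21647158  0.06149006] [-0.2 -0.4 -3.8] [-0.05  0.03 -0.02] 4.312335848808289
wrist all 12428 [[-0.018, -0.038], [-0.016, 0.01], [-0.011, 0.032], [-0.005, 0.039], [0.005, 0.045]]
wrist brass 6237 [[-0.018, 0.006], [-0.016, 0.023], [-0.013, 0.036], [-0.008, 0.039], [0.005, 0.04]]
-0.05 32 [-0.0174 -0.0167 -0.0158]
-0.04 117 [-0.018  -0.0175 -0.0167]
-0.03 140 [-0.0178 -0.0174 -0.0166]
-0.02 165 [-0.0178 -0.0174 -0.0165]
-0.01 194 [-0.0179 -0.0173 -0.0165]
-0.0 256 [-0.018  -0.0174 -0.0165]
0.01 305 [-0.0178 -0.0171 -0.0162]
0.02 365 [-0.0177 -0.017  -0.0162]
0.03 468 [-0.0179 -0.0171 -0.0163]
0.04 2053 [-0.0172 -0.0095  0.0016]
0.05 242 [-0.0041 -0.0031 -0.0012]
side all 242 [[-0.018, -0.049], [-0.015, -0.028], [-0.012, 0.001], [-0.009, 0.029], [0.007, 0.043]]
side brass 53 [[-0.018, 0.007], [-0.016, 0.018], [-0.014, 0.03], [-0.011, 0.036], [-0.004, 0.042]]
```

Request:
{"name": "carry_out", "arguments": {
  "series": "0 0 -0.003 0;-0.005 -0.001 0 0;-0.005 -0.001 0 0;-0.005 -0.001 0 0;0 0 0 0"
}}

```text
time: 15.5
tool_pos: [0.4635, -0.2198, 0.0596]
tcp_rot: [-0.259, 3.131, 0.0]
wrist_force: [-0.5, 2.4, 5.8]
width: 0.421
grip_force: 4.6
```

```bash
python3 tilt.py | egrep -v "all|brass"
```

```text
15.5 [ 0.46350055 -0.21981238  0.05956859] [-0.5  2.4  5.8] [ 0.58 -0.05 -0.04] 4.557511880993843
-0.04 50 [-0.0068 -0.0054 -0.0041]
-0.03 58 [-0.0089 -0.0078 -0.0064]
-0.02 67 [-0.0113 -0.0101 -0.0089]
-0.01 89 [-0.0137 -0.0124 -0.0114]
-0.0 109 [-0.0162 -0.0152 -0.0135]
0.01 134 [-0.0184 -0.0173 -0.0159]
0.02 170 [-0.0207 -0.0196 -0.0182]
0.03 222 [-0.023  -0.0219 -0.0206]
0.04 2155 [-0.0228 -0.0155 -0.0024]
0.05 168 [-0.0128 -0.0117  0.0001]
```

Request:
{"name": "carry_out", "arguments": {
  "series": "-0.006 -0.0012 0 0;-0.006 -0.0012 -0.001 0;-0.006 -0.0012 -0.0013 0;-0.0058 -0.0011 -0.0018 0;-0.0056 -0.0011 -0.0023 0;0 0 0 0"
}}

```text
time: 16.35
tool_pos: [0.4332, -0.2259, 0.0519]
tcp_rot: [0.259, -3.13, 0.0]
wrist_force: [-0.6, 1.4, -0.0]
width: 0.425
grip_force: 5.0
```

```bash
python3 tilt.py | egrep -v "all|brass"
```

```text
16.35 [ 0.43322302 -0.22590037  0.05187487] [-0.6  1.4 -0. ] [0.21 0.18 0.06] 4.991954627013868
0.02 35 [-0.0311  0.0175  0.0187]
0.03 1012 [-0.0305 -0.0271 -0.0236]
0.04 1666 [-0.0202 -0.0132 -0.0068]
0.05 779 [-0.0314 -0.0208 -0.0042]
```

Request:
{"name": "carry_out", "arguments": {
  "series": "-0.0053 -0.001 -0.003 0;-0.0051 -0.001 -0.0034 0;-0.0048 -0.001 -0.0038 0;-0.0044 -0.0009 -0.0041 0;-0.004 -0.0008 -0.0045 0;0 0 0 0"
}}

```text
time: 17.2
tool_pos: [0.41, -0.2302, 0.0332]
tcp_rot: [0.259, -3.13, -0.001]
wrist_force: [-0.9, 1.1, -1.5]
width: 0.421
grip_force: 1.9
```

```bash
cat >> tilt.py <<'E'
# 3D axis from wrist: principal direction of the ridge; end points in the tilt plane, brass+steel (non-blue)
p,d,c=shot('wrist');W=wcloud(d,s,c)-C;a=W[...,:2]@ex;b=W[...,:2]@ey;z=W[...,2]
hsv=cv2.cvtColor(p,cv2.COLOR_BGR2HSV)
m=(abs(b)<.005)&(a>-.1)&(a<.05)&(z<.05)&(z+C[2]>.008)&(d>0)
for t in np.arange(-.1,.05,.006):
    k=z[m&(abs(a-t)<.003)]
    if len(k)>3: print('a',t.round(3),len(k),np.percentile(k,[5,50,95]).round(4))
E
python3 tilt.py | egrep -v "all|brass"
```

```text
17.2 [ 0.40997478 -0.23023663  0.03315676] [-0.9  1.1 -1.5] [0.11 0.15 0.05] 1.8591905012726784
0.01 54 [-0.0325 -0.0317 -0.0305]
0.02 303 [-0.0311 -0.028   0.0215]
0.03 2532 [-0.0423 -0.025   0.0137]
0.04 2094 [-0.0403 -0.0187 -0.0059]
a -0.046 30 [0.0303 0.0313 0.0326]
a -0.04 556 [0.0318 0.0352 0.0374]
a -0.034 374 [0.0197 0.0338 0.0357]
a -0.028 560 [0.0211 0.0307 0.0327]
a -0.022 860 [0.0318 0.036  0.0395]
a -0.016 520 [0.0391 0.0407 0.0422]
a -0.01 315 [0.0366 0.0381 0.0398]
a -0.004 263 [0.0337 0.0352 0.037 ]
a 0.002 223 [0.0312 0.0325 0.034 ]
a 0.008 206 [0.028  0.0297 0.0312]
a 0.014 186 [0.0256 0.0268 0.0282]
a 0.02 137 [0.0226 0.0239 0.0253]
```

Request:
{"name": "carry_out", "arguments": {
  "series": "-0.0037 -0.0007 -0.0049 0;-0.0033 -0.0006 -0.0052 0;0 0 0 0"
}}

```text
time: 17.73
tool_pos: [0.4031, -0.2315, 0.0232]
tcp_rot: [0.259, -3.13, -0.001]
wrist_force: [0.1, 0.3, -0.1]
width: 0.422
grip_force: 0.2
```

Request:
{"name": "carry_out", "arguments": {
  "series": "0 0 0 0;0 0 0 0;0 0 0 0;0 0 0.015 0;0 0 0.03 0;0 0 0 0",
  "jaw": -0.3,
  "grip_force": 25
}}

```text
time: 18.48
tool_pos: [0.4063, -0.2333, 0.0719]
tcp_rot: [-0.259, 3.125, -0.007]
wrist_force: [0.0, -0.6, -3.1]
width: 0.408
grip_force: 25.7
```

```bash
python3 tilt.py | grep "^[a1]"
```

```text
18.475 [ 0.40633847 -0.2333017   0.07185707] [ 0.  -0.6 -3.1] [ 0.01 -0.03 -0.02] 25.679343938827515
a -0.052 153 [-0.0047  0.0011  0.0024]
a -0.046 238 [-0.0003  0.0014  0.0024]
a -0.04 241 [-0.0003  0.0013  0.0024]
a -0.034 696 [-0.0023  0.0094  0.016 ]
a -0.028 404 [0.0142 0.0154 0.0164]
a -0.022 388 [0.0141 0.0154 0.0164]
a -0.016 366 [0.0144 0.0155 0.0165]
a -0.01 333 [0.0144 0.0155 0.0164]
a -0.004 326 [0.0145 0.0155 0.0165]
a 0.002 294 [0.0145 0.0156 0.0166]
a 0.008 277 [0.0146 0.0155 0.0164]
a 0.014 267 [0.0146 0.0155 0.0164]
a 0.02 244 [0.0147 0.0156 0.0164]
a 0.026 210 [0.0147 0.0155 0.0163]
```

Request:
{"name": "carry_out", "arguments": {
  "series": "0.0248 0.0403 0.03 0;0.0248 0.0403 0.03 0;0.0248 0.0403 0 0;0.0248 0.0403 0 0;0.0248 0.0403 0 0;0.0248 0.0403 0 0;0.0248 0.0403 0 0;0.0248 0.0403 0 0;0 0 0 0;0 0 0 0"
}}

```text
time: 19.88
tool_pos: [0.6007, 0.0906, 0.1268]
tcp_rot: [0.261, -3.127, 0.001]
wrist_force: [-0.9, -0.8, -2.8]
width: 0.409
grip_force: 26.1
```

```bash
cat > cr.py <<'E'
from h import *
s=bot.read_state();print(s['time'],s['tool_pos'],w2b(s['tool_pos']),s['tcp_rot'])
C=w2b(s['tool_pos'])
p,d,c=shot('wrist');cv2.imwrite('pics/cr.png',p);B=tobox(wcloud(d,s,c));Z=B[...,2]
m=(Z>.055)&(Z<.075)&(B[...,0]>-.16)&(B[...,0]<-.05)&(B[...,1]>-.08)&(B[...,1]<.02)
print('plates',m.sum(),np.percentile(B[m],[1,5,25,50,75,95,99],axis=0).round(4).tolist())
D=B-C
m=(abs(D[...,1])<.024)&(D[...,2]>-.0015)&(D[...,2]<.02)&(D[...,0]>-.034)&(D[...,0]<.05)
print('motor b,z',np.percentile(D[m],[2,50,98],axis=0).round(4).tolist())
for t in (-.03,-.02,-.01,0,.01,.02,.03): 
    k=D[m&(abs(D[...,0]-t)<.003)]
    if len(k)>20: print(t,np.percentile(k[:,1],[2,98]).round(4), np.percentile(k[:,2],98).round(4))
p,d,c=shot('top');B=tobox(cloud(d,c));Z=B[...,2]
m=(Z>.055)&(Z<.075)&(B[...,0]>-.16)&(B[...,0]<-.05)&(B[...,1]>-.08)&(B[...,1]<.02)
if m.sum(): print('top plates',m.sum(),np.percentile(B[m],[1,50,99],axis=0).round(4).tolist())
E
python3 cr.py
```

```text
19.875 [0.60069507 0.09057195 0.12682249] [-0.11648172 -0.02751754  0.12682249] [ 2.60804661e-01 -3.12703880e+00  8.52861175e-04]
plates 344 [[-0.1349, -0.0653, 0.0552], [-0.1347, -0.0644, 0.0563], [-0.1344, -0.0595, 0.0597], [-0.1332, -0.0544, 0.0606], [-0.1313, 0.0014, 0.0647], [-0.1297, 0.0054, 0.068], [-0.0679, 0.0065, 0.0688]]
motor b,z [[-0.0337, -0.0186, 0.0029], [-0.0085, 0.001, 0.0136], [0.0281, 0.0195, 0.017]]
-0.03 [-0.0148  0.0174] 0.0167
-0.02 [-0.0153  0.017 ] 0.0167
-0.01 [-0.0224  0.0232] 0.0191
0 [-0.0169  0.0182] 0.0178
0.01 [-0.0171  0.0178] 0.0168
0.02 [-0.0166  0.0161] 0.0161
0.03 [-0.0169  0.0165] 0.016
top plates 11 [[-0.1329, -0.0564, 0.0586], [-0.1309, -0.0077, 0.0659], [-0.1289, 0.003, 0.0682]]
```

View pics/cr.png

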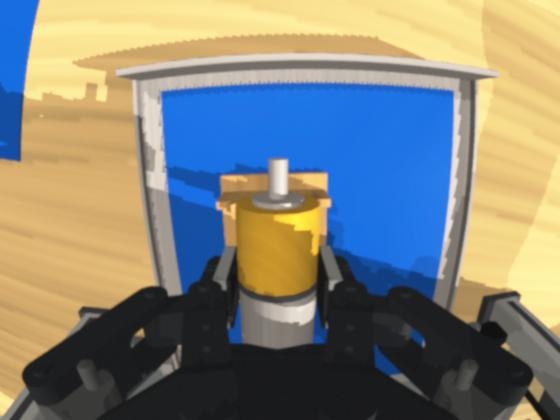

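Request:
{"name": "carry_out", "arguments": {
  "series": "0.0035 -0.0023 0 0;0 0 -0.03 0;0 0 -0.015 0;0 0 -0.005 0;0 0 -0.003 0;0 0 0 0"
}}

```text
time: 20.72
tool_pos: [0.6061, 0.0885, 0.0763]
tcp_rot: [-0.26, 3.13, 0.0]
wrist_force: [0.9, -0.4, -3.8]
width: 0.408
grip_force: 26.1
```

Request:
{"name": "carry_out", "arguments": {
  "series": "0 0 -0.003 0;0 0 -0.002 0;0 0 0 0;0 0 0 0"
}}

```text
time: 21.22
tool_pos: [0.6061, 0.0888, 0.0713]
tcp_rot: [-0.26, 3.13, 0.0]
wrist_force: [-0.4, 1.2, 0.0]
width: 0.408
grip_force: 26.4
```

Request:
{"name": "carry_out", "arguments": {
  "series": "0 0 -0.001 0;0 0 0 0;0 0 0 0"
}}

```text
time: 21.6
tool_pos: [0.6061, 0.0888, 0.0707]
tcp_rot: [-0.26, 3.13, 0.0]
wrist_force: [-2.9, 1.7, 5.8]
width: 0.41
grip_force: 26.9
```

Request:
{"name": "carry_out", "arguments": {
  "series": "0 0 0 0;0 0 0 0;0 0 0 0",
  "jaw": -0.13
}}

```text
time: 21.98
tool_pos: [0.6059, 0.0886, 0.0697]
tcp_rot: [-0.259, 3.13, 0.0]
wrist_force: [0.1, 1.4, 2.2]
width: 0.434
grip_force: 1.0
```

```bash
python3 cr.py
```

```text
21.975 [0.60590489 0.0886274  0.06972946] [-0.11174374 -0.03042871  0.06972946] [-2.59496795e-01  3.13027216e+00  4.33222405e-04]
plates 4142 [[-0.1591, -0.0638, 0.0556], [-0.1555, -0.0597, 0.0575], [-0.1455, -0.0494, 0.0622], [-0.1324, -0.0295, 0.0672], [-0.1197, -0.01, 0.0717], [-0.0701, 0.0008, 0.0745], [-0.0683, 0.0053, 0.0749]]
motor b,z [[-0.0337, -0.0196, 0.002], [-0.0088, 0.0012, 0.0138], [0.0275, 0.0197, 0.0172]]
-0.03 [-0.0147  0.0174] 0.0168
-0.02 [-0.015   0.0175] 0.0169
-0.01 [-0.0233  0.0233] 0.019
0 [-0.0181  0.0193] 0.0177
0.01 [-0.0183  0.019 ] 0.017
0.02 [-0.0152  0.0174] 0.0167
0.03 [-0.0154  0.0179] 0.0164
top plates 36 [[-0.1586, -0.0595, 0.0551], [-0.1329, -0.0312, 0.0665], [-0.1241, 0.0024, 0.0739]]
```

Request:
{"name": "carry_out", "arguments": {
  "series": "0 0 0 0;0 0 0 0;0 0 0 0;0 0 0 0;0 0 0.01 0;0 0 0.03 0;0 0 0.04 0;0 0 0 0",
  "jaw": 0.4
}}

```text
time: 23.08
tool_pos: [0.6091, 0.0889, 0.1551]
tcp_rot: [-0.259, 3.122, 0.0]
wrist_force: [0.5, -0.1, -0.5]
width: 0.699
grip_force: 0.0
```

```bash
python3 - <<'E'
from h import *
s=bot.read_state();print(s['time'],w2b(s['tool_pos']))
p,d,c=shot('wrist');B=tobox(wcloud(d,s,c));Z=B[...,2]
for t in np.arange(-.19,-.02,.008):
    k=(abs(B[...,0]-t)<.003)&(abs(B[...,1]+.03)<.024)&(Z>.066)&(Z<.1)
    if k.sum()>10: print(t.round(3),k.sum(),np.percentile(B[k],[2,98],axis=0)[:,1].round(4),np.percentile(Z[k],95).round(4))
m=(abs(B[...,1])<.1)&(B[...,0]<-.2)&(B[...,0]>-.26)&(Z>.05)&(Z<.066)
print('panel',np.percentile(B[m],[1,5,50,95,99],axis=0).round(4).tolist())
E
```

```text
23.075 [-0.10857405 -0.03080876  0.15512013]
-0.166 18 [-0.0326 -0.0256] 0.0719
-0.158 110 [-0.0324 -0.0251] 0.0726
-0.15 153 [-0.0381 -0.0201] 0.0773
-0.142 520 [-0.0452 -0.0125] 0.0862
-0.134 505 [-0.0529 -0.012 ] 0.0861
-0.126 469 [-0.0453 -0.0127] 0.0862
-0.118 463 [-0.0456 -0.0128] 0.0863
-0.11 441 [-0.0453 -0.0121] 0.0863
-0.102 421 [-0.0457 -0.0129] 0.0863
-0.094 407 [-0.0456 -0.0123] 0.0863
-0.086 390 [-0.0458 -0.013 ] 0.0863
-0.078 368 [-0.0457 -0.0132] 0.0865
-0.07 362 [-0.053  -0.0128] 0.0863
-0.062 285 [-0.0456 -0.0136] 0.0861
-0.054 304 [-0.0455 -0.0135] 0.0853
panel [[-0.2247, -0.098, 0.0504], [-0.2243, -0.0895, 0.0519], [-0.2212, -0.0071, 0.0599], [-0.2195, 0.0869, 0.0614], [-0.2193, 0.0972, 0.0619]]
```

Request:
{"name": "carry_out", "arguments": {
  "series": "-0.0237 -0.0012 0 0;-0.0237 -0.0012 0 -10;-0.0237 -0.0012 0 -10;-0.0237 -0.0012 0 -10;-0.0237 -0.0012 0 -10;-0.0237 -0.0012 0 -10;-0.0237 -0.0012 0 -10;-0.0237 -0.0012 0 -10;-0.0237 -0.0012 0 -10;0 0 0 -10;0 0 -0.03 0;0 0 -0.04 0;0 0 -0.04 0;0 0 -0.01 0;0 0 0 0",
  "jaw": 1
}}

```text
time: 25.0
tool_pos: [0.3915, 0.0776, 0.0292]
tcp_rot: [-2.029, -2.396, 0.003]
wrist_force: [0.4, -0.5, 0.2]
width: 0.998
grip_force: 0.0
```

```bash
python3 - <<'E'
from h import *
s=bot.read_state();print(s['time'],w2b(s['tool_pos']),s['q'].round(2),s['tcp_rot'])
E
```

```text
25.0 [-3.24273404e-01 -2.40396492e-06  2.91630535e-02] [ 0.13 -0.    2.36 -0.    0.79 -0.03] [-2.02902731 -2.39642981  0.00275644]
```

Request:
{"name": "carry_out", "arguments": {
  "series": "0.0167 0.0033 0 1.6;0.0167 0.0033 0 0;0.0054 0.001 0 0;0.0078 0.0016 0 0;0.0108 0.0021 0 0;0.0108 0.0021 0 0;0.0108 0.0021 0 0;0.0108 0.0021 0 0;0.0108 0.0021 0 0;0.0108 0.0021 0 0;0.0108 0.0021 0 0;0.0108 0.0021 0 0;0.0108 0.0021 0 0;0.0108 0.0021 0 0;0.0108 0.0021 0 0;0.0078 0.0015 0 0;0.0049 0.001 0 0;0 0 0 0"
}}

```text
time: 27.25
tool_pos: [0.5722, 0.1127, 0.0305]
tcp_rot: [1.995, 2.424, 0.004]
wrist_force: [-0.2, 0.7, 0.2]
width: 0.998
grip_force: 0.3
```

```bash
cat > fin.py <<'E'
from h import *
s=bot.read_state();print(s['time'],w2b(s['tool_pos']),s['wrist_force'])
p,d,c=shot('wrist');B=tobox(wcloud(d,s,c));Z=B[...,2];cv2.imwrite('pics/fin.png',p)
m=(B[...,1]>0.01)&(B[...,1]<.12)&(B[...,0]<-.05)&(B[...,0]>-.2)&(Z>.045)&(Z<.066)
if m.sum():print('panel',m.sum(),np.percentile(B[m],[1,5,50,95,99],axis=0).round(4).tolist())
E
python3 fin.py
```

```text
27.25 [-0.14014063 -0.00029632  0.03045913] [-0.22365286  0.69805802  0.22357467]
panel 9623 [[-0.1883, 0.0106, 0.0453], [-0.1829, 0.0113, 0.0464], [-0.0837, 0.058, 0.0572], [-0.08, 0.1085, 0.0613], [-0.0791, 0.1135, 0.0641]]
```

Request:
{"name": "carry_out", "arguments": {
  "series": "0.0049 0.001 0 0;0.0049 0.001 0 0;0.0039 0.0008 0 0;0.002 0.0004 0 0;0.002 0.0004 0 0;0 0 0 0"
}}

```text
time: 28.05
tool_pos: [0.5885, 0.1162, 0.0296]
tcp_rot: [1.996, 2.425, 0.001]
wrist_force: [-0.8, 0.4, 0.3]
width: 0.997
grip_force: 0.6
```

Request:
{"name": "carry_out", "arguments": {
  "series": "0.002 0.0004 0 0;0.002 0.0004 0 0;0.002 0.0004 0 0;0 0 0 0"
}}

```text
time: 28.55
tool_pos: [0.5894, 0.1164, 0.0298]
tcp_rot: [-1.992, -2.421, 0.012]
wrist_force: [-18.9, -5.3, 17.3]
width: 0.997
grip_force: 10.0
```

```bash
python3 fin.py
```

```text
28.55 [-1.22548520e-01  1.14850450e-05  2.98362997e-02] [-18.93555524  -5.26691781  17.33029123]
panel 9701 [[-0.1702, 0.0105, 0.0453], [-0.1651, 0.0115, 0.0464], [-0.0659, 0.0581, 0.0573], [-0.0622, 0.1086, 0.0614], [-0.0614, 0.1134, 0.0644]]
```

Request:
{"name": "carry_out", "arguments": {
  "series": "-0.01 -0.002 0 0;-0.03 -0.006 0 0;-0.04 -0.008 0 0;-0.04 -0.008 0.03 0;-0.01 -0.002 0.05 0;0 -0.05 0.05 0;0 -0.06 0.05 0;0 -0.06 0 0;0 -0.06 0 0;0 0 0 0"
}}

```text
time: 29.85
tool_pos: [0.4647, -0.1248, 0.1944]
tcp_rot: [2.002, 2.417, 0.001]
wrist_force: [-0.3, 0.6, 0.3]
width: 1.0
grip_force: 0.0
```

```bash
python3 lip.py | grep T; python3 - <<'E'
from h import *
p,d,c=shot('side');B=tobox(cloud(d,c));Z=B[...,2]
w,_,_=shot('wrist')
cv2.imwrite('pics/end.png',np.hstack([cv2.resize(p[90:210,250:400],(500,400),interpolation=2),cv2.resize(w,(300,400))]))
m=(Z>.05)&(Z<.1)&(abs(B[...,1])<.12)&(B[...,0]>-.12)&(B[...,0]<.15)
print(m.sum(),np.percentile(B[m],[2,25,50,75,98],axis=0).round(4).tolist())
m=(Z>.05)&(Z<.066)&(abs(B[...,1])<.12)&(B[...,0]>-.12)&(B[...,0]<-.03);print(np.percentile(B[m][:,0],[2,50,98]))
for r in spot_in('side','motor_mid'): print(np.round(r['rect'],0),r['score'])
E
```

```text
T 820 [[-0.0258, -0.1888, 0.1989], [-0.016, -0.0002, 0.2038], [-0.006, 0.1893, 0.2084]]
T 55 [[-0.0168, -0.2285, 0.1991], [-0.0119, 0.2011, 0.2043], [-0.0074, 0.2287, 0.2091]]
320 [[-0.0686, -0.1126, 0.051], [0.0119, -0.0505, 0.0597], [0.0309, -0.0439, 0.0712], [0.0674, -0.0349, 0.0807], [0.0945, -0.007, 0.0881]]
[-0.07010039 -0.06584607 -0.05957136]
[289. 321.  15.  30.] 0.71
[255. 324.  15.  34.] 0.64
[336. 182.  25.  19.] 0.59
```

View pics/end.png

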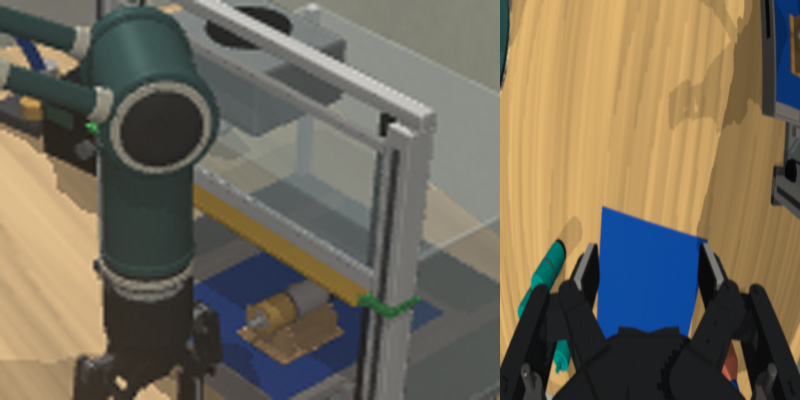

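```bash
python3 -c "
from workcell import bot
print(bot.finish_job())"
```

```text
the job is handed in; nothing more can be done
None
```

The job is handed in. In the last camera check the sash lip was within about 1 mm of the clips, the gearmotor lay level in both notches with its shaft towards the robot, about 1–2 mm off centre along the tray, and the tray was home. While I was tipping the motor on the mat my light grip slackened to almost nothing, so it settled the last bit, roughly 15 degrees, onto its side between the pads on its own.

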